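Aim the elbow of the lab vacuum tank at its mark

ROBOT

A 6-joint arm with a two-finger parallel gripper is mounted at the origin on the work surface. World frame = base frame: x ahead of the robot, y to its left, z up, the work surface at z = 0. Lengths are in mm, angles in rad, forces in N, time in s.
With the tool pointing down it reaches from about 150 to 775 mm from the base axis. Payload 6.1 kg.
Tool frame: the origin (TCP) lies at the very end of the fingers, on their centre line; the grasp point (between the pads) lies 19 mm behind it; x points along the fingers, z is the direction in which the jaws open and shut, and the axes are right-handed (so a half turn about x gives the same grasp; the last joint's range is limited). The gripper opens to 85 mm and grips with 20 to 120 N. Pads are 22 mm wide; open, the fingers measure 114 mm over their backs; the gripper's body (76 mm by 85 mm) begins 54 mm behind the grasp point. The pads swing forward as they close: fully open they stand 13 mm farther back than shut.
Start: joints at [1.269, 0.126, -0.04, 1.405, 0, 1.571], TCP at [156.044, 501.257, 231.295] pointing down, gripper open.
Joint ranges: [-2.72, 2.72], [-0.95, 1.95], [-1.27, 1.35], [-1.78, 2.02], [-1.46, 1.47], [-3.14, 3.14]. Speed limits (rad/s): [2.39, 2.39, 3.01, 3.14, 3.14, 3.14].

INTERFACE

Orientations are given as a rotation vector (axis times angle).
In Python, from workcell import manip gives the robot as it stands. The module is installed in compiled form; this text tells all that it offers.
- The arm moves only by the tool move_arm, never from a script. Its argument "commands" is one flat list of numbers, 4 for each row, row after row: the shift along the tool's x, y, z in cm, then the turn about the tool's x in rad. In form: [tx, ty, tz, spin, tx, ty, tz, spin, ...]. A call has 1 to 20 rows; each row shifts and turns the commanded pose from where the row before left it, along the tool's axes as they then stand; what a row does not reach is not made up. A row lasts 1/12 s, in which the tool goes at most 41.7 mm and 7.16 degrees, less where a joint would pass 70% of its speed; a pose out of reach is approached as far as the arm can. A call is refused whole if a number of a shift passes 4.17 or a number of a turn 0.125, either way. A call with a gripper value outside its range is refused whole. "hand" is the opening in per cent of the stroke, from 0 (shut) to 100 (fully open), set as the call begins (left out, the last holds). The fingers move at their own pace and stop on an object; "force" is the grip in N (left out, the last holds). Time passes only in rows, so rows that do not move let the fingers close. It gives the time, the measured TCP pose, the force and the opening at its end, in the units of the state.
- manip.state(): the state, without advancing time (a new reading comes with each control period).
- manip.read_camera(name): name is "scene" or "top" or "wrist"; returns (picture, depth): 400x640x3 uint8, blue, green, red; 400x640 float32, mm along the optical axis (not along the pixel's ray), 0 where there is no reading.
- manip.camera_info(name): a dict with "fx", "fy", "cx", "cy" (pixels), "rvec" (rotation vector, rad) and "tvec" (3), from world to camera coordinates, as OpenCV has them. Camera axes: x right, y down, z forward; pixel columns grow to the right and rows downward; lengths in mm; the calibration is good to about 2 mm. A picture is of the moment at which its call begins: read the wrist's pose just before it. camera_info takes no time and is no camera call; for the wrist camera it gives the pose at the moment of the call.
- manip.hand_in(): hands the job in, once; it reports no verdict.
Trained networks look in the newest picture that a camera, given by its name, has taken for a name from the list of things; names that differ only in an ending like _2 or _b are one class to them, and where a whole thing is asked for, a point or a joint stands for the part that bears it (a point fixed in the world has none). Each returns a list of dicts, best first, with "conf" (0 to 1); they miss things now and then, are a little off and sometimes report something else, mostly with a low value. They report only what shows in the picture. A call takes as long as a camera call.
- manip.boxes_of(camera, name): "box" ([left, top, right, bottom] in pixels, round what is visible of it).
The state is a dict: "t": time; "qpos": joint angles; "dq": joint speeds; "joint_torque": joint torques, N m; "eef_pos": TCP position; "tcp_rot": TCP orientation; "ft_force": force on the tool from outside, world axes, zero at the start; "wrist_torque": the same for the moment, N m; "gripper_width": finger opening in mm.
Only numpy, scipy, OpenCV 4.12 (cv2) and the standard library are available. Lean on these libraries where they do the work, as an engineer would, in place of code of your own. Each camera call takes 0.05 s, during which the arm holds its last target.

TASK

The brass elbow on the vacuum tank is only hand-started on its threaded stub: screw it on clockwise (seen from above) until its outlet points at the red mark, and do not turn it past the mark or unscrew it to get there. One of the two tall bottles stands in the outlet's way: first set that one upright on the white tray, beside the jar, and leave the other bottle and everything else where they are.

Things in the scene. Friction and masses are not known exactly. Their poses are not given: they have to be found in the camera images.
- tank: Fixed round aluminium vacuum tank, 116 mm across at its foot, 114 mm at its lid, 80 mm tall; origin at the centre of its underside on the bench, z up. Place and yaw vary. A vertical steel threaded stub (30 mm across) rises from the middle of its lid.
- stub_axis (a point): Point on the stub's vertical axis at the height of the tank's lid (80 mm above the bench). The elbow turns about this axis. The elbow's upright hub round it is 53 mm across at its foot, 48 mm above, and rises to 24 mm above the outlet's centre line. Under the outlet pipe there is at least 35 mm of air over the lid and mark ring.
- elbow (a joint): How far the elbow is screwed on, in rad; it grows as the elbow turns clockwise seen from above (screwing on). It sinks 5 mm per full turn. Thread friction about 0.4 N m: it stays where it is left. It can turn from -0.3 to 6.2, so there is no stop at the mark.
- elbow_outlet (a point): Centre of the open end face of the brass elbow's outlet, 110 mm from the stub's axis; 142 mm above the bench at joint value 0, 0.8 mm lower per rad. x axis points out of the outlet, level, z up. The outlet pipe is level and round, 34 mm in diameter, from the hub out to 92 mm from the axis, then a 42 mm collar. The bare pipe 30 to 90 mm from the axis can be gripped across from above.
- mark: Fixed black disc 80 mm across on the tank's lid, with an red tongue 14 mm wide running outwards along its own x axis, ending in an upright red tab 22 mm tall, 125 to 132 mm from the axis. Origin on the stub's axis at lid height; x points from the axis to the tab. The elbow is aimed when its outlet lies right over the tongue.
- mark_tip (a point): Top middle of the red tab, 128 mm from the stub's axis and 102 mm above the bench: clear under the outlet's sweep.
- amber_bottle: Loose tall amber glass bottle, black cap, about 0.3 to 0.65 kg: body 64 mm across up to 122 mm, cap 38 mm across from 138 to 175 mm above its underside, where it can be gripped from above. Origin at the centre of its underside. The bottle whose axis is 90 to 110 mm from the stub's axis is in the outlet's way; the other, 160 mm or more away, is not. Which is which varies.
- blue_bottle: Loose tall blue bottle with white cap, same shape, size and mass as the amber one; origin at the centre of its underside, z up.
- tray: Fixed white plastic tray, 130 mm (x) by 260 mm (y), rim 16 mm high with 5 mm walls, floor 5 mm thick; origin at the centre of its underside, on the bench to the robot's left or right.
- jar: Loose small jar standing in the tray, 52 mm across, 75 mm tall, at a varying place along the tray's length; origin at the centre of its underside, z up. Leave it.
- hotplate: Fixed grey hotplate, 150 x 150 mm, 78 mm tall, on the side of the tank that the tray is not; origin at the centre of its underside.
- beaker: Loose glass beaker, 60 mm across, 85 mm tall, standing between the robot and the tank; origin at the centre of its underside. Leave it.
- meter: Loose grey hand-held meter lying flat, 140 x 75 x 40 mm; origin at the centre of its underside. Leave it.
- wrench: Loose steel wrench lying flat, 180 mm long; leave it.
- sample_box: Loose cardboard box 90 x 120 x 50 mm; origin at the centre of its underside. Leave it.
- spare_tee: Loose brass tee fitting lying flat, 90 mm long, 32 mm high; leave it.

How it is judged (in metres and radians):
On the way, in this order (a step that is already met when the one before it is completed fails the run):
1. the bottle that was in the way stands upright on the tray, let go, and the other bottle is where it was ((((x of amber_bottle in the frame of tray between -0.045 and 0.045 m and y of amber_bottle in the frame of tray between -0.11 and 0.11 m and height (world z) of amber_bottle below 0.012 m and angle between amber_bottle's own z axis and vertical below 0.1 rad and linear speed of amber_bottle below 0.03 m/s and contact force between amber_bottle and the fingers below 0.2 N) and distance of blue_bottle from where it was at the start of the episode below 0.02 m) or ((x of blue_bottle in the frame of tray between -0.045 and 0.045 m and y of blue_bottle in the frame of tray between -0.11 and 0.11 m and height (world z) of blue_bottle below 0.012 m and angle between blue_bottle's own z axis and vertical below 0.1 rad and linear speed of blue_bottle below 0.03 m/s and contact force between blue_bottle and the fingers below 0.2 N) and distance of amber_bottle from where it was at the start of the episode below 0.02 m))), for 0.2 s.
2. the elbow has been screwed on until its outlet points at the mark (x of elbow_outlet in the frame of mark above 0.09 m and y of elbow_outlet in the frame of mark between -0.012 and 0.012 m and velocity of joint elbow between -0.1 and 0.1 rad/s), for 0.2 s.
At the end, for the whole second after the job is handed in: Outlet within 12 mm sideways (6 degrees) of the line from the stub's axis to the mark, at rest; the bottle that was in the way stands upright and released on the tray's floor inside the rim; the other bottle and all loose bystanders within 20 mm of their starts, jar and beaker upright (all of step 2 and (((x of amber_bottle in the frame of tray between -0.045 and 0.045 m and y of amber_bottle in the frame of tray between -0.11 and 0.11 m and height (world z) of amber_bottle below 0.012 m and angle between amber_bottle's own z axis and vertical below 0.1 rad and linear speed of amber_bottle below 0.03 m/s and contact force between amber_bottle and the fingers below 0.2 N) and distance of blue_bottle from where it was at the start of the episode below 0.02 m) or ((x of blue_bottle in the frame of tray between -0.045 and 0.045 m and y of blue_bottle in the frame of tray between -0.11 and 0.11 m and height (world z) of blue_bottle below 0.012 m and angle between blue_bottle's own z axis and vertical below 0.1 rad and linear speed of blue_bottle below 0.03 m/s and contact force between blue_bottle and the fingers below 0.2 N) and distance of amber_bottle from where it was at the start of the episode below 0.02 m)) and distance of each of beaker, meter, wrench, sample_box, spare_tee, jar from where it was at the start of the episode below 0.02 m and angle between each of jar, beaker's own z axis and vertical below 0.15 rad); the robot touches nothing.
It fails at once if the outlet is turned more than about 10 degrees (20 mm) past the mark, or brought to it by unscrewing (x of elbow_outlet in the frame of mark above 0.06 m and y of elbow_outlet in the frame of mark below -0.02 m).
It fails at once if a bottle, the jar or the beaker is tipped over (angle between any of amber_bottle, blue_bottle, jar, beaker's own z axis and vertical above 0.5 rad).
It fails at once if something that should be left alone is knocked away (distance of any of beaker, meter, wrench, sample_box, spare_tee, jar from where it was at the start of the episode above 0.04 m).
It also fails if it takes over 67 s, if anything falls off the work surface, if the arm or the gripper's body presses on something with over 40 N, if the wrist force passes 120 N, or if a joint passes its speed limit or range.

## Working session

There is one attempt and no reset: what is moved stays moved. The work goes in short steps, Python scripts to look and compute and a tool call to move; the robot and the scene stay as the last step left them, time stands still between calls to the robot, and variables do not carry over. Pictures are saved under pics/ and viewed, and the job is handed in when it is done.

Besides the shell and the picture viewer there is one more tool, called after "Emit:" as a command line: name --argument value ..., lists and objects as JSON in quotes. move_arm: Moves the arm, as the interface text tells. Its arguments: {"type":"object","properties":{"commands":{"type":"array"},"hand":{"type":"number"},"force":{"type":"number"}},"required":["commands"]}

```bash
mkdir -p pics; cat > h.py <<'E'
import numpy as np, cv2
from workcell import manip
def cam(n):
    i=manip.camera_info(n); R=cv2.Rodrigues(np.array(i["rvec"],float))[0]; return i,R,np.array(i["tvec"],float).ravel()
def cloud(n,d,info=None):
    i,R,t=info or cam(n)
    v,u=np.mgrid[0:d.shape[0],0:d.shape[1]]
    P=np.stack([(u-i["cx"])/i["fx"]*d,(v-i["cy"])/i["fy"]*d,d],-1)
    return (P-t)@R
E
python3 - <<'E'
from h import *
s=manip.state(); print(s)
for n in ["scene","top"]:
    p,d=manip.read_camera(n); cv2.imwrite(f"pics/{n}0.png",p); np.save(f"{n}0.npy",d); np.save(f"{n}0p.npy",p)
    print(n,manip.camera_info(n))
    for k in ["tank","elbow","mark","amber_bottle","blue_bottle","tray","jar","beaker"]:
        print(k,[(np.round(b["box"]),round(b["conf"],2)) for b in manip.boxes_of(n,k)][:2])
E
```

```text
{'t': 0.0, 'qpos': array([ 1.26902112e+00,  1.26348908e-01, -4.05878837e-02,  1.40539603e+00,
        2.34497015e-06,  1.57082430e+00]), 'dq': array([ 0.00048963, -0.00048099, -0.00067951, -0.00126021, -0.00086845,
        0.00015464]), 'joint_torque': array([-6.46918998e-04, -4.35912645e+01,  3.52923560e+01,  1.73434394e-02,
       -5.98340739e-05,  1.75825238e-05]), 'eef_pos': array([155.91859374, 500.89348039, 230.5539894 ]), 'tcp_rot': array([-0.98499207,  1.33826326,  0.98348288]), 'ft_force': array([-0.05212457, -0.21800939,  0.28013861]), 'wrist_torque': array([-0.03092871, -0.0612444 ,  0.01308193]), 'gripper_width': 85.51664946888083}
scene {'fx': 516.5019438494224, 'fy': 516.5019438494224, 'cx': 320.04434210583395, 'cy': 190.807520437216, 'rvec': array([ 1.23705867,  2.36170658, -0.87599389]), 'tvec': array([ 324.85726322, -269.79184215, 1911.51095414])}
tank [(array([359., 163., 377., 186.]), 0.71), (array([324., 175., 378., 229.]), 0.61)]
elbow [(array([333., 176., 379., 200.]), 0.85)]
mark [(array([308., 170., 353., 208.]), 0.84)]
amber_bottle [(array([312., 198., 338., 
[... 370 characters left out ...]
([ 2.17606158, -2.02414295,  0.21632278]), 'tvec': array([ -27.48358966,  586.49453167, 1028.65223852])}
tank [(array([271., 195., 336., 243.]), 0.96)]
elbow [(array([273., 204., 327., 231.]), 0.81), (array([348., 153., 374., 192.]), 0.32)]
mark [(array([301., 203., 366., 234.]), 0.83), (array([272., 205., 326., 228.]), 0.55)]
amber_bottle [(array([304., 162., 324., 199.]), 0.76), (array([232., 153., 262., 184.]), 0.7)]
blue_bottle [(array([346., 155., 372., 188.]), 0.69)]
tray [(array([396., 231., 490., 285.]), 0.7), (array([397., 162., 441., 214.]), 0.44)]
jar [(array([447., 253., 476., 273.]), 0.81)]
beaker [(array([296., 258., 317., 283.]), 0.92), (array([447., 253., 473., 276.]), 0.69)]
```

```bash
python3 - <<'E'
import cv2
a=cv2.imread("pics/scene0.png");b=cv2.imread("pics/top0.png")
cv2.imwrite("pics/scene0z.png",cv2.resize(a[90:290,180:440],None,fx=3,fy=3,interpolation=3))
cv2.imwrite("pics/top0z.png",cv2.resize(b[120:320,220:500],None,fx=2.8,fy=2.8,interpolation=3))
E
```

```text
(no output)
```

View pics/scene0z.png

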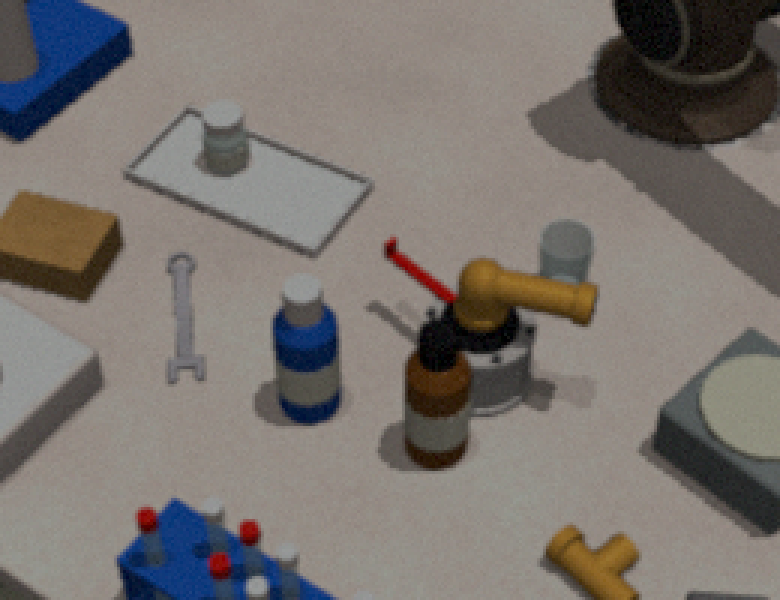

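View pics/top0z.png

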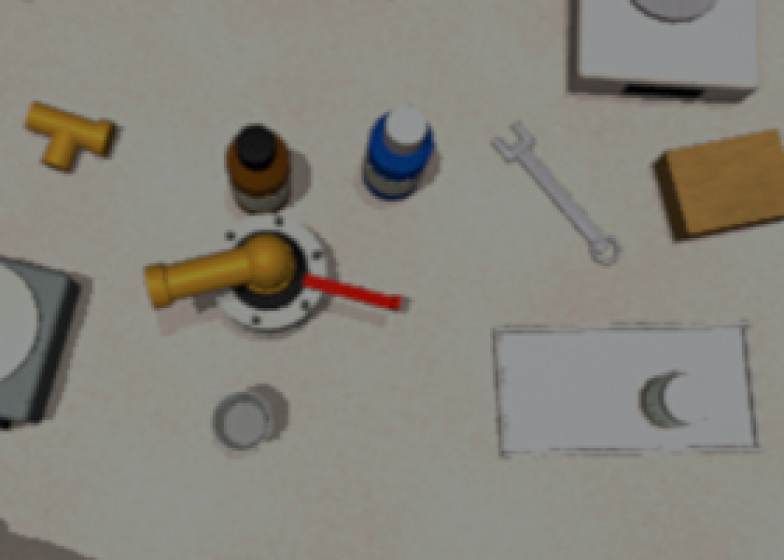

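View pics/top0.png

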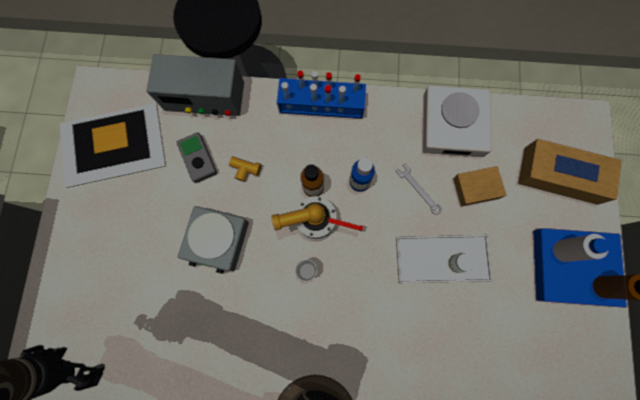

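The amber bottle (top view about 313,180) is next to the tank and in the outlet's path. The outlet points left to about (277,218) and the red tab is at about (362,228). The tray is on the right, with the jar at its right end. Next I'll measure positions.

```bash
python3 - <<'E'
from h import *
d=np.load("top0.npy");p=np.load("top0p.npy").astype(int);C=cloud("top",d)
ds=np.load("scene0.npy");ps=np.load("scene0p.npy").astype(int);S=cloud("scene",ds)
def fitc(P):
    A=np.c_[2*P[:,:2],np.ones(len(P))]; r=np.linalg.lstsq(A,(P[:,:2]**2).sum(1),rcond=None)[0]
    return r[:2],np.sqrt(r[2]+r[:2]@r[:2])
def sel(C,d,box,zlo,zhi):
    l,t,r,b=box; m=np.zeros(d.shape,bool); m[t:b,l:r]=1
    return m&(d>0)&(C[...,2]>zlo)&(C[...,2]<zhi)
def rep(n,m,C):
    P=C[m]; print(n,len(P),"mean",P.mean(0).round(1),"med",np.median(P,0).round(1),"mid",((P.min(0)+P.max(0))/2).round(1),"ext",np.ptp(P,axis=0).round(1))
print("bench z",np.median(C[290:300,150:250,2]))
rep("ambercap",sel(C,d,(295,155,335,205),168,185),C)
rep("bluecap",sel(C,d,(335,150,385,205),168,185),C)
rep("ambercap S",sel(S,ds,(310,190,340,225),168,185),S)
rep("bluecap S",sel(S,ds,(265,170,305,200),168,185),S)
rep("lid",sel(C,d,(285,185,350,250),74,86),C)
rep("elbow",sel(C,d,(260,190,335,240),135,185),C)
m=(p[...,2]>150)&(p[...,1]<50)&(p[...,0]<50);m[:200]=0;m[250:]=0;m[:,:290]=0;m[:,380:]=0;m&=d>0
rep("red",m,C)
P=C[m];
for z in [(60,90),(90,110)]:
    q=P[(P[:,2]>z[0])&(P[:,2]<z[1])]; print(z,len(q),q.mean(0).round(1) if len(q) else '')
# tongue line
q=P[(P[:,2]<90)]; c=q[:,:2].mean(0); u=np.linalg.svd(q[:,:2]-c)[2][0]; print("tongue",c,u,np.degrees(np.arctan2(u[1],u[0])))
# pipe
m=sel(C,d,(260,190,335,240),130,190)
P=C[m]
for b in range(0,8):
    pass
y0,y1=P[:,1].min(),P[:,1].max()
for y in np.arange(y0,y1,12):
    q=P[(P[:,1]>=y)&(P[:,1]<y+12)]
    if len(q)>3: print(round(y),len(q),"x",q[:,0].min().round(),q[:,0].max().round(),"ridge",q[q[:,2]>q[:,2].max()-3].mean(0).round(1),q[:,2].max().round(1))
rep("tray",sel(C,d,(393,230,495,287),2,30),C)
rep("traytop",sel(C,d,(393,230,495,287),11,25),C)
rep("jar",sel(C,d,(440,245,485,280),60,90),C)
rep("beaker",sel(C,d,(285,250,325,290),70,95),C)
m=sel(S,ds,(210,120,310,180),2,12);rep("traySfloor",m,S)
rep("jarS",sel(S,ds,(240,120,270,150),70,80),S)
E
```

```text
bench z 0.040241226068166255
ambercap 165 mean [629.3  56.6 174.7] med [629.5  56.6 174.8] mid [629.8  56.8 173.8] ext [36.8 34.3 11.5]
bluecap 168 mean [656.2 -79.1 174.6] med [655.6 -78.8 174.4] mid [656.5 -78.6 174. ] ext [35.6 35.9 10.6]
ambercap S 136 mean [629.9  57.9 176.6] med [630.   58.2 176.9] mid [629.7  56.7 175.5] ext [36.5 39.1 13.4]
bluecap S 129 mean [657.8 -78.3 176.8] med [658.2 -78.4 176.8] mid [655.7 -79.8 175.2] ext [40.5 38.5 13.6]
lid 825 mean [527.7  30.3  81.4] med [517.7  27.9  81.3] mid [544.8  21.5  80.1] ext [144.4 145.2  11.8]
elbow 763 mean [513.5  80.8 155.8] med [512.8  79.7 156.5] mid [514.7  83.1 152.1] ext [ 76.9 131.6  31.7]
red 10 mean [516.1 -24.2  85.2] med [516.5 -20.6  85.3] mid [515.5 -39.6  84.8] ext [16.1 76.9  5.1]
(60, 90) 10 [516.1 -24.2  85.2]
(90, 110) 0 
tongue [516.07953994 -24.1820756 ] [-0.18186924 -0.98332272] -100.4786567571041
17 66 x 508.0 548.0 ridge [529.1  27.5 164.3] 165.4
29 85 x 506.0 553.0 ridge [529.8  37.2 166. ] 167.9
41 87 x 506.0 552.0 ridge [529.3  44.4 164.4] 166.4
53 69 x 504.0 545.0 ridge [525.   58.4 159.7] 1
[... 355 characters left out ...]
40.3 164.4] 166.0
tray 3723 mean [ 447.3 -324.3    6.6] med [ 449.2 -317.8    5.3] mid [ 449.3 -332.    15.8] ext [179.3 291.6  27.6]
traytop 531 mean [ 445.1 -332.2   15.4] med [ 440.9 -341.8   15.1] mid [ 446.2 -328.    17.6] ext [149.3 270.   13. ]
jar 266 mean [ 435.2 -365.4   78.5] med [ 435.1 -364.9   79.3] mid [ 435.3 -366.3   74.8] ext [43.1 46.2 18.6]
beaker 107 mean [384.2  54.8  82.6] med [385.3  55.3  84. ] mid [383.5  54.   80. ] ext [57.8 57.  19.3]
traySfloor 3517 mean [ 444.  -335.7    6. ] med [ 451.2 -327.6    5.6] mid [ 429.9 -352.8    7. ] ext [415.6 462.9  10. ]
jarS 40 mean [ 438.7 -362.3   76.6] med [ 442.9 -361.7   78.1] mid [ 433.3 -365.2   75.6] ext [49.8 45.   8.7]
```

```bash
python3 - <<'E'
from h import *
d=np.load("top0.npy");p=np.load("top0p.npy");C=cloud("top",d)
ds=np.load("scene0.npy");ps=np.load("scene0p.npy");S=cloud("scene",ds)
def red(p):
    h=cv2.cvtColor(p,cv2.COLOR_BGR2HSV); return ((h[...,0]<6)|(h[...,0]>174))&(h[...,1]>150)&(h[...,2]>60)
i,R,t=cam("top")
def atz(info,uv,z):
    i,R,t=info; uv=np.atleast_2d(uv); r=np.c_[(uv[:,0]-i["cx"])/i["fx"],(uv[:,1]-i["cy"])/i["fy"],np.ones(len(uv))]@R
    o=-R.T@t; s=(z-o[2])/r[:,2]; return o+r*s[:,None]
for n,pp,DD,CC,box in [("top",p,d,C,(320,200,375,240)),("scene",ps,ds,S,(295,160,350,205))]:
    m=red(pp); k=np.zeros_like(m);l,tt,r,b=box;k[tt:b,l:r]=1;m&=k
    P=CC[m&(DD>0)]; print(n,m.sum())
    vs,us=np.nonzero(m)
    Q=P[P[:,2]<87]; c=Q[:,:2].mean(0); u=np.linalg.svd(Q[:,:2]-c)[2][0]; u*=-np.sign(u[1]); print("tongue",len(Q),c,Q[:,2].mean(),np.degrees(np.arctan2(u[1],u[0])))
    Q=P[P[:,2]>92]; print("tab",len(Q),Q.mean(0) if len(Q) else 0, Q.min(0),Q.max(0))
# lid: white disc circle; edge via gray mask top
m=(C[...,2]>77)&(C[...,2]<85)&(d>0);m[:190]=0;m[246:]=0;m[:,:280]=0;m[:,345:]=0
g=p.min(-1); h=cv2.cvtColor(p,cv2.COLOR_BGR2HSV)
m&=(h[...,1]<60)
cs=max(cv2.findContours(m.astype(np.uint8),0,1)[0],key=len)[:,0]
P=atz(cam("top"),cs,80)
from scipy.optimize import least_squares
f=lambda x:np.hypot(P[:,0]-x[0],P[:,1]-x[1])-57
r=least_squares(f,[529,37],loss="soft_l1",f_scale=1); print("lid centre",r.x,np.median(abs(r.fun)),len(P))
# hub: points z>135 within; edges radius 24 circle
m=(C[...,2]>125)&(d>0);m[:185]=0;m[246:]=0;m[:,:260]=0;m[:,345:]=0
P=C[m]
# pipe axis: fit cylinder radius17 level; use points 50-90mm from axis
for a0 in [(529,37)]:
    a=np.array(a0,float); rr=np.hypot(*(P[:,:2]-a).T); q=P[(rr>33)&(rr<88)&(P[:,1]>40)]
    def f(x):
        th,o,z=x; n=np.array([-np.sin(th),np.cos(th)]); s=(q[:,:2]-a)@n-o; return np.hypot(s,q[:,2]-z)-17
    r=least_squares(f,[1.85,0,142],loss="soft_l1",f_scale=2); print("pipe deg,offset,z",np.degrees(r.x[0]),r.x[1:],len(q),np.median(abs(r.fun)))
# tray
gy=(C[...,2]>10)&(C[...,2]<20)&(d>0);gy[:225]=0;gy[292:]=0;gy[:,:390]=0;gy[:,500:]=0
q=C[gy][:,:2].astype(np.float32); print("tray rect",cv2.minAreaRect(q),np.percentile(q,[2,98],axis=0))
E
```

```text
top 152
tongue 110 [514.07675737 -37.22007275] 84.92374694466243 -101.02731901805316
tab 12 [504.31010032 -84.99767281 100.85073633] [499.64623529 -88.24664062  95.65969103] [508.98345157 -82.23401084 105.49270344]
scene 100
tongue 30 [512.97387832 -40.8479107 ] 85.08824651016138 -101.77127912664082
tab 22 [513.61665241 -51.0805036   96.3461195 ] [501.18934195 -86.21767404  92.19991267] [526.62389597   0.56920206 108.28966177]
lid centre [518.71783894  43.86939164] 6.881267428416578 116
pipe deg,offset,z 115.10559003328532 [ -9.00366794 141.39107893] 312 1.3709723787930717
tray rect ((446.688232421875, -328.4015197753906), (130.20677185058594, 261.2552795410156), 5.358723163604736) [[ 373.6752356  -459.91261597]
 [ 519.02345459 -196.62563232]]
```

```bash
cat >> h.py <<'E'
def tool():
    s=manip.state(); R=cv2.Rodrigues(np.array(s["tcp_rot"],float))[0]; return s,R,np.array(s["eef_pos"])
def go(tx,ty,tz):
    s,R,p=tool(); e=R.T@(np.array([tx,ty,tz])-p)/10
    print("t",round(s["t"],2),"pos",p.round(1),"q",np.round(s["qpos"],3),"w",round(s["gripper_width"],1),"F",np.round(s["ft_force"],1))
    print("tool axes (cols)\n",R.round(3)); print("shift cm in tool",e.round(2))
    print("jaw dir deg",np.degrees(np.arctan2(R[1,2],R[0,2])).round(1))
E
python3 - <<'E'
from h import *
go(629.6,57,240)
d=np.load("top0.npy");C=cloud("top",d)
from scipy.optimize import least_squares
m=(C[...,2]>148)&(d>0);m[:185]=0;m[246:]=0;m[:,:260]=0;m[:,345:]=0
P=C[m]; a=np.array([529,38.]); rr=np.hypot(*(P[:,:2]-a).T); q=P[(rr>36)&(rr<86)&(P[:,1]>40)]
def f(x):
    th,o,z=x; n=np.array([-np.sin(th),np.cos(th)]); s=(q[:,:2]-a)@n-o; return np.hypot(s,q[:,2]-z)-17
r=least_squares(f,[1.85,0,142],loss="soft_l1",f_scale=1); print("pipe deg,offset,z",np.degrees(r.x[0]),r.x[1:],len(q),np.median(abs(r.fun)))
c=q[:,:2].mean(0);u=np.linalg.svd(q[:,:2]-c)[2][0];print(c,u,np.degrees(np.arctan2(u[1],u[0])))
E
```

```text
t 0.9 pos [156.  501.3 231.3] q [ 1.269  0.126 -0.04   1.405  0.     1.571] w 85.2 F [ 0.1 -0.4 -0.3]
tool axes (cols)
 [[ 0.    -0.955  0.297]
 [ 0.     0.297  0.955]
 [-1.     0.     0.   ]]
shift cm in tool [ -0.87 -58.42 -28.34]
jaw dir deg 72.7
pipe deg,offset,z 108.73922696589403 [ -1.64953245 141.49638753] 241 0.9544007689227065
[509.75525767  95.20078411] [-0.33320146  0.94285565] 109.46320691731003
```

Emit:
move_arm --commands '[0, -2.9, -1.4, 0, 0, -2.9, -1.4, 0, 0, -2.9, -1.4, 0, 0, -2.9, -1.4, 0, 0, -2.9, -1.4, 0, 0, -2.9, -1.4, 0, 0, -2.9, -1.4, 0, 0, -2.9, -1.4, 0, 0, -2.9, -1.4, 0, 0, -2.9, -1.4, 0, 0, -2.9, -1.4, 0, 0, -2.9, -1.4, 0, 0, -2.9, -1.4, 0, 0, -2.9, -1.4, 0, 0, -2.9, -1.4, 0, 0, -2.9, -1.4, 0, 0, -2.9, -1.4, 0, 0, -2.9, -1.4, 0, 0, -2.9, -1.4, 0, 0, 0, 0, 0]' --hand 100 --force 70

```text
t: 2.57
eef_pos: [606.2, 79.8, 229.9]
tcp_rot: [-0.982, 1.339, 0.98]
ft_force: [-1.1, -0.5, -1.3]
gripper_width: 85.5
```

```bash
python3 - <<'E'
from h import *
go(629.6,57,137)
p,d=manip.read_camera("wrist"); cv2.imwrite("pics/w1.png",p)
C=cloud("wrist",d); m=(d>0)&(C[...,2]>168)&(C[...,2]<185)&(np.hypot(C[...,0]-629,C[...,1]-57)<40)
P=C[m]; print(len(P),P.mean(0) if len(P) else 0,(P.min(0)+P.max(0))/2 if len(P) else 0,np.ptp(P,axis=0) if len(P) else 0)
E
```

```text
t 2.57 pos [606.2  79.8 229.9] q [ 0.132  0.293  0.166  1.443 -0.002  0.438] w 85.5 F [-1.1 -0.5 -1.3]
tool axes (cols)
 [[ 0.    -0.953  0.301]
 [-0.002  0.301  0.953]
 [-1.    -0.001 -0.001]]
shift cm in tool [ 9.3  -2.91 -1.46]
jaw dir deg 72.5
1598 [626.52386605  57.69998256 174.91182864] [628.04945159  57.09601428 172.73829363] [37.22661303 37.1048715   9.29541025]
```

View pics/w1.png

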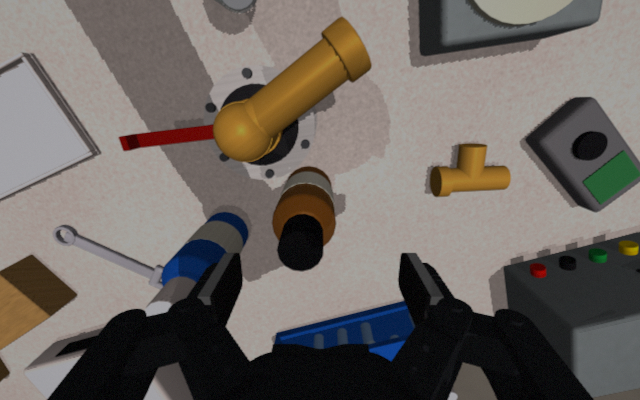

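The wrist view shows the amber cap at about (300,243), near where it was predicted. Blue is clear of the fingers. I'll centre over the cap, descend and grip.

Emit:
move_arm --commands '[0, -1.45, -0.75, 0, 0, -1.4, -0.7, 0, 1, 0, 0, 0, 1.5, 0, 0, 0, 1.5, 0, 0, 0, 1.5, 0, 0, 0, 1.5, 0, 0, 0, 1, 0, 0, 0, 0.8, 0, 0, 0, 0.5, 0, 0, 0, 0, 0, 0, 0, 0, 0, 0, 0]'

```text
t: 3.62
eef_pos: [625.9, 61.4, 138.6]
tcp_rot: [-0.984, 1.337, 0.984]
ft_force: [-0.3, 0.5, -0.4]
gripper_width: 85.6
```

```bash
python3 - <<'E'
from h import *
go(629.,57,137)
E
```

```text
t 3.62 pos [625.9  61.4 138.6] q [0.098 0.335 0.023 1.258 0.    0.399] w 85.6 F [-0.3  0.5 -0.4]
tool axes (cols)
 [[ 0.    -0.955  0.297]
 [ 0.     0.297  0.955]
 [-1.    -0.     0.   ]]
shift cm in tool [ 0.16 -0.42 -0.33]
jaw dir deg 72.7
```

Emit:
move_arm --commands '[0.1, -0.4, -0.3, 0, 0, 0, 0, 0]'

```text
t: 3.78
eef_pos: [629.8, 56.6, 138.0]
tcp_rot: [-0.984, 1.336, 0.983]
ft_force: [0.4, -0.4, -0.2]
gripper_width: 85.5
```

Emit:
move_arm --commands '[0, 0, 0, 0, 0, 0, 0, 0, 0, 0, 0, 0, 0, 0, 0, 0, 0, 0, 0, 0, 0, 0, 0, 0, 0, 0, 0, 0, 0, 0, 0, 0]' --hand 0 --force 70

```text
t: 4.45
eef_pos: [629.0, 56.8, 137.7]
tcp_rot: [-0.985, 1.337, 0.983]
ft_force: [-0.7, -2.4, 3.3]
gripper_width: 36.9
```

Emit:
move_arm --commands '[-0.5, 0, 0, 0, -1, 0, 0, 0, -1, 0, 0, 0, -1, 0, 0, 0, -1, 0, 0, 0, -1, 0, 0, 0, -1, 0, 0, 0, -1, 0, 0, 0, -1, 0, 0, 0, -1, 0, 0, 0, -1, 0, 0, 0, -1, 0, 0, 0, -0.5, 0, 0, 0, 0, 0, 0, 0]'

```text
t: 5.62
eef_pos: [629.5, 57.2, 259.0]
tcp_rot: [-0.985, 1.335, 0.983]
ft_force: [-0.2, -0.5, -5.4]
gripper_width: 36.6
```

```bash
python3 - <<'E'
from h import *
go(447,-262,257)
p,d=manip.read_camera("wrist"); cv2.imwrite("pics/w2.png",p)
p,d=manip.read_camera("scene"); cv2.imwrite("pics/s2.png",cv2.resize(p[90:290,180:440],None,fx=3,fy=3))
E
```

```text
t 5.62 pos [629.5  57.2 259. ] q [ 0.091  0.338  0.29   1.52  -0.     0.392] w 36.6 F [-0.2 -0.5 -5.4]
tool axes (cols)
 [[ 0.002 -0.955  0.297]
 [ 0.     0.297  0.955]
 [-1.    -0.002  0.001]]
shift cm in tool [  0.15   7.94 -35.9 ]
jaw dir deg 72.7
```

View pics/s2.png

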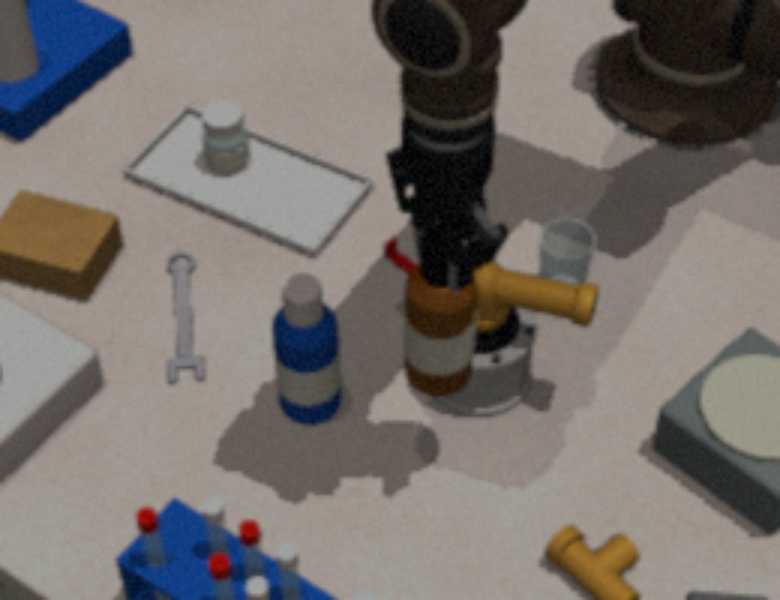

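The bottle is lifted (visible at about (440,340)). I'll carry it to about (441,-261), since the tray is yawed around 5°.

Emit:
move_arm --commands '[0, 0.2, -0.7, 0, 0, 0.3, -1.3, 0, 0, 0.45, -2, 0, 0, 0.5, -2.05, 0, 0, 0.5, -2.05, 0, 0, 0.5, -2.05, 0, 0, 0.5, -2.05, 0, 0, 0.5, -2.05, 0, 0, 0.5, -2.05, 0, 0, 0.5, -2.05, 0, 0, 0.5, -2.05, 0, 0, 0.5, -2.05, 0, 0, 0.5, -2.05, 0, 0, 0.5, -2.05, 0, 0, 0.5, -2.05, 0, 0, 0.5, -2.05, 0, 0, 0.4, -2, 0, 0, 0.3, -1.4, 0, 0, 0.2, -0.9, 0, 0, 0.1, -0.5, 0]'

```text
t: 7.38
eef_pos: [441.3, -257.3, 257.1]
tcp_rot: [-0.982, 1.338, 0.983]
ft_force: [0.1, 0.5, -5.9]
gripper_width: 36.7
```

Emit:
move_arm --commands '[0, 0, 0, 0, 0, 0, 0, 0, 0, 0, 0, 0, 0, 0, 0, 0]'

```text
t: 7.72
eef_pos: [443.2, -255.6, 257.3]
tcp_rot: [-0.985, 1.336, 0.985]
ft_force: [0.6, -0.3, -6.5]
gripper_width: 36.6
```

```bash
python3 - <<'E'
from h import *
go(441,-261,144)
p,d=manip.read_camera("top"); cv2.imwrite("pics/t3.png",cv2.resize(p[120:320,220:500],None,fx=2.8,fy=2.8))
E
```

```text
t 7.72 pos [ 443.2 -255.6  257.3] q [-0.523  0.102 -0.01   1.459  0.    -0.223] w 36.6 F [ 0.6 -0.3 -6.5]
tool axes (cols)
 [[ 0.    -0.955  0.296]
 [ 0.     0.296  0.955]
 [-1.     0.     0.   ]]
shift cm in tool [11.33  0.05 -0.58]
jaw dir deg 72.8
```

View pics/t3.png

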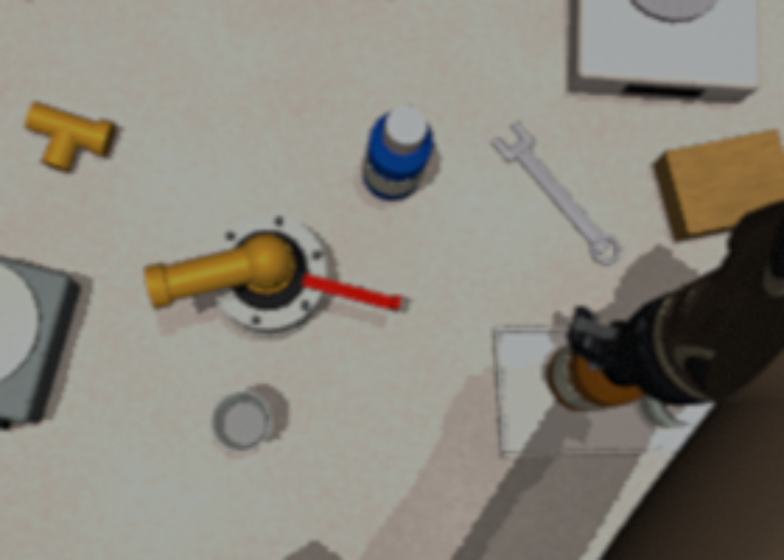

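Emit:
move_arm --commands '[0.5, 0, -0.4, 0, 1.2, 0, 0, 0, 1.5, 0, 0, 0, 1.5, 0, 0, 0, 1.5, 0, 0, 0, 1.5, 0, 0, 0, 1.2, 0, 0, 0, 0.8, 0, 0, 0, 0.6, 0, 0, 0, 0.4, 0, 0, 0, 0.2, 0, 0, 0, 0.2, 0, 0, 0, 0.1, 0, 0, 0, 0, 0, 0, 0, 0, 0, 0, 0]'

```text
t: 9.02
eef_pos: [441.9, -260.2, 145.7]
tcp_rot: [-0.985, 1.337, 0.983]
ft_force: [0.1, 0.0, -6.2]
gripper_width: 36.6
```

Emit:
move_arm --commands '[0.1, 0, 0, 0, 0.1, 0, 0, 0, 0.05, 0, 0, 0, 0, 0, 0, 0, 0, 0, 0, 0]'

```text
t: 9.43
eef_pos: [441.7, -260.1, 142.8]
tcp_rot: [-0.984, 1.337, 0.984]
ft_force: [0.4, 0.1, -5.7]
gripper_width: 36.8
```

Emit:
move_arm --commands '[0.08, 0, 0, 0, 0, 0, 0, 0, 0, 0, 0, 0]'

```text
t: 9.68
eef_pos: [441.9, -260.2, 142.6]
tcp_rot: [-0.985, 1.337, 0.983]
ft_force: [-0.1, 0.0, 1.0]
gripper_width: 36.6
```

Contact is made and the weight is off the gripper, so I'll release and retreat.

Emit:
move_arm --commands '[0, 0, 0, 0, 0, 0, 0, 0, 0, 0, 0, 0, 0, 0, 0, 0, 0, 0, 0, 0, 0, 0, 0, 0, 0, 0, 0, 0, 0, 0, 0, 0]' --hand 100

```text
t: 10.35
eef_pos: [441.7, -260.1, 142.0]
tcp_rot: [-0.984, 1.337, 0.984]
ft_force: [0.3, 0.1, -0.0]
gripper_width: 85.3
```

Emit:
move_arm --commands '[-0.5, 0, 0, 0, -1, 0, 0, 0, -1.5, 0, 0, 0, -2, 0, 0, 0, -2, 0, 0, 0, -1.5, 0, 0, 0, -1, 0, 0, 0, -0.5, 0, 0, 0, 0, 0, 0, 0, 0, 0, 0, 0]'

```text
t: 11.18
eef_pos: [441.6, -260.0, 241.7]
tcp_rot: [-0.984, 1.337, 0.984]
ft_force: [-0.1, 0.0, -0.6]
gripper_width: 85.7
```

```bash
python3 - <<'E'
from h import *
go(505,105,240)
p,d=manip.read_camera("wrist"); cv2.imwrite("pics/w4.png",p)
C=cloud("wrist",d)
m=(d>0)&(C[...,2]>168)&(C[...,2]<190)&(np.hypot(C[...,0]-441,C[...,1]+260)<40);P=C[m]
print(len(P),P.mean(0),(P.min(0)+P.max(0))/2,np.ptp(P,axis=0))
p,d=manip.read_camera("scene"); cv2.imwrite("pics/s4.png",cv2.resize(p[90:290,180:440],None,fx=3,fy=3))
E
```

```text
t 11.18 pos [ 441.6 -260.   241.7] q [-0.532  0.103 -0.043  1.425 -0.    -0.23 ] w 85.7 F [-0.1  0.  -0.6]
tool axes (cols)
 [[-0.    -0.955  0.297]
 [ 0.     0.297  0.955]
 [-1.     0.     0.   ]]
shift cm in tool [ 0.17  4.8  36.74]
jaw dir deg 72.7
1726 [ 440.93124095 -260.78742634  179.04359619] [ 442.82380945 -261.55304327  174.95048899] [37.5270164  37.57947733 13.85109061]
```

View pics/s4.png

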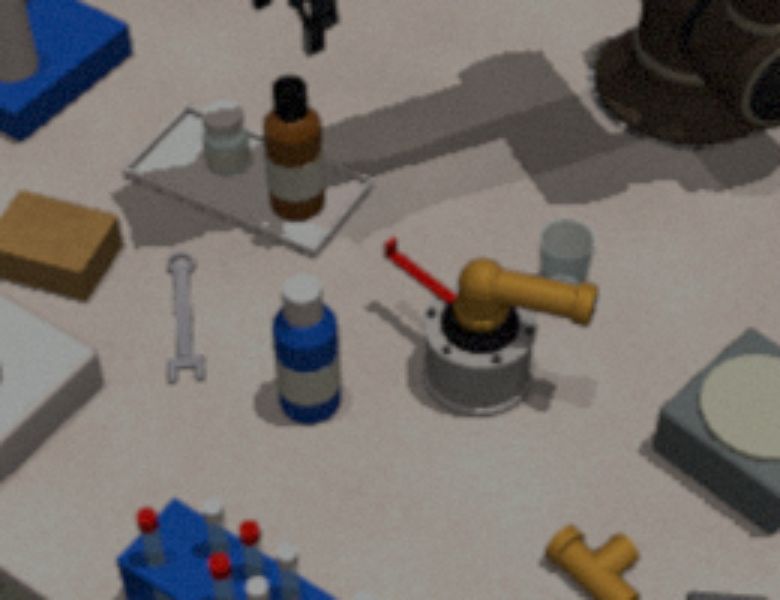

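View pics/w4.png

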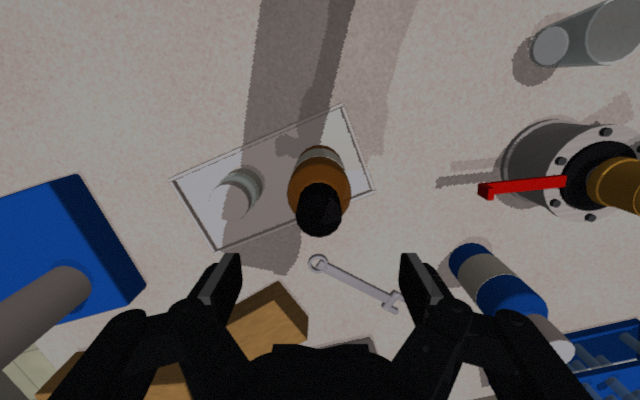

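The amber bottle stands upright on the tray with the jar untouched. Next I'll spin the wrist (q6 to about -97° at the elbow) so one sweep can cover the whole turn.

Emit:
move_arm --commands '[0, 0.2, 1.2, 0, 0, 0.4, 2.4, 0, 0, 0.4, 3, 0, 0, 0.4, 3, 0, 0, 0.4, 3, 0, 0, 0.4, 3, 0, 0, 0.4, 3, 0, 0, 0.4, 3, 0, 0, 0.4, 3, 0, 0, 0.4, 3, 0, 0, 0.4, 3, 0, 0, 0.4, 3, 0, 0, 0.4, 2, 0, 0, 0.2, 1.1, 0, 0, 0, 0, 0, 0, 0, 0, 0]'

```text
t: 12.62
eef_pos: [500.6, 106.0, 241.6]
tcp_rot: [-0.985, 1.338, 0.985]
ft_force: [0.1, 0.4, -0.0]
gripper_width: 85.4
```

Emit:
move_arm --commands '[0, 0, 0, -0.11, 0, 0, 0, -0.11, 0, 0, 0, -0.11, 0, 0, 0, -0.11, 0, 0, 0, -0.11, 0, 0, 0, -0.11, 0, 0, 0, -0.11, 0, 0, 0, -0.11, 0, 0, 0, -0.11, 0, 0, 0, -0.11, 0, 0, 0, -0.11, 0, 0, 0, -0.11, 0, 0, 0, -0.11, 0, 0, 0, -0.11, 0, 0, 0, -0.11, 0, 0, 0, -0.11, 0, 0, 0, -0.11, 0, 0, 0, -0.11, 0, 0, 0, -0.11, 0, 0, 0, -0.11]'

```text
t: 14.28
eef_pos: [500.8, 104.2, 242.0]
tcp_rot: [2.042, 0.34, -2.042]
ft_force: [0.9, 0.4, 0.4]
gripper_width: 85.6
```

```bash
python3 - <<'E'
from h import *
go(509,98,240)
p,d=manip.read_camera("wrist"); cv2.imwrite("pics/w5.png",p); np.save("w5.npy",d); np.save("w5C.npy",cloud("wrist",d))
E
```

```text
t 14.28 pos [500.8 104.2 242. ] q [ 0.205  0.101 -0.044  1.426 -0.    -1.696] w 85.6 F [0.9 0.4 0.4]
tool axes (cols)
 [[-0.     0.325 -0.946]
 [-0.    -0.946 -0.325]
 [-1.     0.     0.   ]]
shift cm in tool [ 0.2   0.85 -0.57]
jaw dir deg -161.1
```

View pics/w5.png

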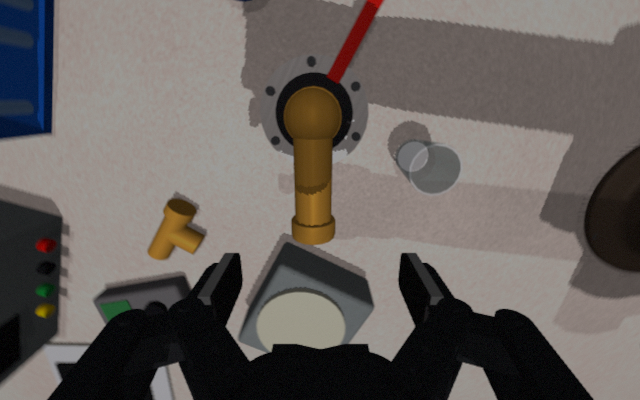

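The pipe runs almost straight up the picture, from the outlet (313,232) to the hub (313,112), with the tongue going up-right from (333,78) to (377,0). I'll fit both lines.

```bash
cat > fit.py <<'E'
from h import *
from scipy.optimize import least_squares
def atz(info,uv,z):
    i,R,t=info; uv=np.atleast_2d(uv).astype(float); r=np.c_[(uv[:,0]-i["cx"])/i["fx"],(uv[:,1]-i["cy"])/i["fy"],np.ones(len(uv))]@R
    o=-R.T@t; s=(z-o[2])/r[:,2]; return o+r*s[:,None]
def fit(p,C,a0,deg0,info=None):
    h=cv2.cvtColor(p,cv2.COLOR_BGR2HSV)
    ok=np.isfinite(C).all(-1); rr=np.hypot(C[...,0]-a0[0],C[...,1]-a0[1])
    red=((h[...,0]<6)|(h[...,0]>174))&(h[...,1]>150)&(h[...,2]>50)&ok&(rr>40)&(rr<140)&(C[...,2]>75)
    Q=C[red&(C[...,2]<90)]; c=Q[:,:2].mean(0);u=np.linalg.svd(Q[:,:2]-c)[2][0]; u*=np.sign(u@(c-np.array(a0)))
    print("tongue n",len(Q),c.round(1),"deg",np.degrees(np.arctan2(u[1],u[0])).round(2))
    T=C[red&(C[...,2]>93)]; print("tab",len(T),T.mean(0).round(1) if len(T) else '')
    th=np.radians(deg0); e=np.array([np.cos(th),np.sin(th)]); n=np.array([-e[1],e[0]])
    X=C[...,:2]-a0; s=X@e; o=X@n
    brass=ok&(h[...,0]>10)&(h[...,0]<30)&(h[...,1]>120)&(C[...,2]>130)&(s>36)&(s<88)&(abs(o)<30)
    P=C[brass]
    def f(x):
        nn=np.array([-np.sin(x[0]),np.cos(x[0])]); return np.hypot((P[:,:2]-a0)@nn-x[1],P[:,2]-x[2])-17
    r=least_squares(f,[th,0,141],loss="soft_l1",f_scale=1); print("pipe n",len(P),"deg",np.degrees(r.x[0]).round(2),"off",r.x[1].round(2),"z",r.x[2].round(1),"res",np.median(abs(r.fun)).round(2))
    # intersection
    e=np.array([np.cos(r.x[0]),np.sin(r.x[0])]); n=np.array([-e[1],e[0]]); p0=np.array(a0)+n*r.x[1]
    k=np.linalg.solve(np.c_[e,-u],c-p0); print("axis by lines",(p0+e*k[0]).round(1))
    H=C[ok&(C[...,2]>130)&(rr<40)&(h[...,0]>10)&(h[...,0]<30)&(h[...,1]>100)&(s<10)]
    if len(H): print("hub mid",((np.percentile(H,1,axis=0)+np.percentile(H,99,axis=0))/2).round(1),np.ptp(H,axis=0).round(1))
    return r.x
E
python3 - <<'E'
from fit import *
fit(cv2.imread("pics/w5.png"),np.load("w5C.npy"),(529,38),108)
for n in ["top","scene"]:
    print(n);p,d=manip.read_camera(n); fit(p,cloud(n,d),(529,38),108)
E
```

```text
tongue n 1122 [515.6 -38.8] deg -100.88
tab 0 
pipe n 2113 deg 108.6 off -0.15 z 142.2 res 0.34
axis by lines [529.9  35.8]
hub mid [529.4  33.6 264.2] [ 47.8  39.2 243. ]
top
tongue n 133 [513.1 -42.1] deg -100.81
tab 17 [513.8 -23.8 279.7]
pipe n 124 deg 108.04 off -1.22 z 141.8 res 0.89
axis by lines [529.1  41.6]
hub mid [529.4  34.5 149.2] [47.9 35.1 38.2]
scene
tongue n 61 [512.9 -43.6] deg -101.31
tab 18 [510.7 -66.6  98.3]
pipe n 322 deg 92.95 off 8.66 z 192.5 res 30.28
axis by lines [522.2   2.5]
hub mid [534.8  36.4 150.9] [39.6 38.1 42.5]
```

Emit:
move_arm --commands '[0, 0.6, -0.3, 0, 0, 0.5, -0.25, 0, 1, 0, 0, 0, 1.5, 0, 0, 0, 2, 0, 0, 0, 2, 0, 0, 0, 2, 0, 0, 0, 1.5, 0, 0, 0, 1, 0, 0, 0, 0.7, 0, 0, 0, 0.3, 0, 0, 0, 0, 0, 0, 0, 0, 0, 0, 0]'

```text
t: 15.52
eef_pos: [510.3, 97.2, 122.6]
tcp_rot: [2.045, 0.338, -2.043]
ft_force: [-0.2, 0.4, -0.3]
gripper_width: 85.2
```

```bash
python3 - <<'E'
from h import *
go(509.8,95.8,120)
p,d=manip.read_camera("wrist"); cv2.imwrite("pics/w6.png",p)
from fit import fit
fit(p,cloud("wrist",d),(529.5,37),108.5)
E
```

```text
t 15.52 pos [510.3  97.2 122.6] q [ 0.188  0.137 -0.266  1.167 -0.    -1.71 ] w 85.2 F [-0.2  0.4 -0.3]
tool axes (cols)
 [[ 0.001  0.321 -0.947]
 [ 0.    -0.947 -0.321]
 [-1.     0.    -0.001]]
shift cm in tool [0.26 0.12 0.09]
jaw dir deg -161.3
tongue n 2119 [517.2 -25.1] deg -102.58
tab 0 
pipe n 5943 deg 108.49 off -0.14 z 142.3 res 0.27
axis by lines [530.5  34.5]
hub mid [530.3  32.6 204.8] [ 47.5  38.7 123.3]
```

View pics/w6.png

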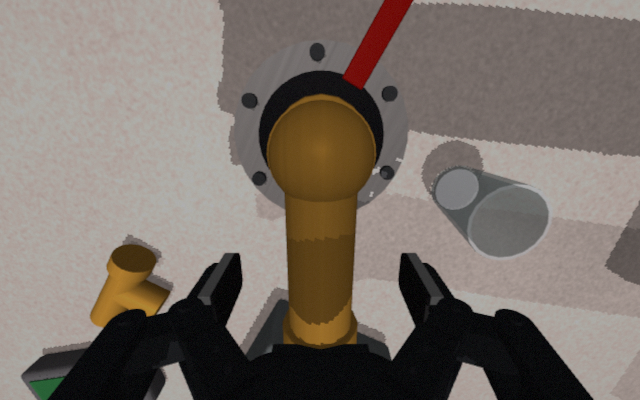

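Emit:
move_arm --commands '[0.2, 0.1, 0.05, 0, 0, 0, 0, 0, 0, 0, 0, 0, 0, 0, 0, 0, 0, 0, 0, 0, 0, 0, 0, 0, 0, 0, 0, 0, 0, 0, 0, 0, 0, 0, 0, 0]' --hand 0 --force 40

```text
t: 16.32
eef_pos: [510.0, 96.2, 120.4]
tcp_rot: [2.045, 0.338, -2.043]
ft_force: [-0.3, 1.2, 4.2]
gripper_width: 33.1
```

```bash
python3 - <<'E'
from h import *
go(510.3,95.8,120); s=manip.state();print(s["wrist_torque"])
a=np.array([530,37.]);p=s["eef_pos"][:2]-a;print("radius",np.hypot(*p),"deg",np.degrees(np.arctan2(p[1],p[0])))
E
```

```text
t 16.32 pos [510.   96.2 120.4] q [ 0.186  0.137 -0.27   1.162  0.    -1.712] w 33.1 F [-0.3  1.2  4.2]
tool axes (cols)
 [[ 0.001  0.322 -0.947]
 [ 0.    -0.947 -0.322]
 [-1.     0.    -0.001]]
shift cm in tool [ 0.04  0.05 -0.01]
jaw dir deg -161.2
[ 0.20102573 -0.10058336  0.1454727 ]
radius 62.48479797524204 deg 108.63671697878019
```

Emit:
move_arm --commands '[0.006, 0.02, -0.5, 0.08, 0.006, 0.02, -0.5, 0.08, 0.006, 0.02, -0.5, 0.08, 0.006, 0.02, -0.5, 0.08, 0.006, 0.02, -0.5, 0.08, 0.006, 0.02, -0.5, 0.08, 0.006, 0.02, -0.5, 0.08, 0.006, 0.02, -0.5, 0.08, 0, 0, 0, 0]'

```text
t: 17.07
eef_pos: [549.3, 96.3, 119.9]
tcp_rot: [-2.05, 0.327, 2.05]
ft_force: [-1.8, 0.9, 6.2]
gripper_width: 32.8
```

```bash
cat >> h.py <<'E'
def st(a=(530,37)):
    s,R,p=tool(); q=p[:2]-np.array(a); print("t",round(s["t"],2),"r",np.hypot(*q).round(1),"deg",np.degrees(np.arctan2(q[1],q[0])).round(2),"pipe dir from jaw",np.degrees(np.arctan2(R[1,2],R[0,2])).round(2)-90,"z",p[2].round(1),"F",np.round(s["ft_force"],1),"M",np.round(s["wrist_torque"],2),"q6",round(s["qpos"][5],2),"w",round(s["gripper_width"],1))
E
python3 - <<'E'
from h import *
st()
E
```

```text
t 17.07 r 62.4 deg 71.96 pipe dir from jaw 71.86000000000001 z 119.9 F [-1.8  0.9  6.2] M [ 0.15  0.21 -0.5 ] q6 -1.08 w 32.8
```

Tracking is clean, with matching angles and low forces, so I'll keep going.

Emit:
move_arm --commands '[0.006, 0.02, -0.5, 0.08, 0.006, 0.02, -0.5, 0.08, 0.006, 0.02, -0.5, 0.08, 0.006, 0.02, -0.5, 0.08, 0.006, 0.02, -0.5, 0.08, 0.006, 0.02, -0.5, 0.08, 0.006, 0.02, -0.5, 0.08, 0.006, 0.02, -0.5, 0.08, 0.006, 0.02, -0.5, 0.08, 0.006, 0.02, -0.5, 0.08, 0.006, 0.02, -0.5, 0.08, 0.006, 0.02, -0.5, 0.08, 0.006, 0.02, -0.5, 0.08, 0.006, 0.02, -0.5, 0.08, 0.006, 0.02, -0.5, 0.08, 0.006, 0.02, -0.5, 0.08, 0.006, 0.02, -0.5, 0.08, 0, 0, 0, 0]'

```text
t: 18.57
eef_pos: [590.8, 31.2, 118.8]
tcp_rot: [-1.128, 1.257, 1.134]
ft_force: [-4.9, 5.2, 7.5]
gripper_width: 33.0
```

```bash
python3 - <<'E'
from h import *
st()
E
```

```text
t 18.57 r 61.1 deg -5.45 pipe dir from jaw -6.060000000000002 z 118.8 F [-4.9  5.2  7.5] M [ 0.73  0.96 -0.7 ] q6 0.16 w 33.0
```

Emit:
move_arm --commands '[0.006, 0.01, -0.5, 0.08, 0.006, 0.01, -0.5, 0.08, 0.006, 0.01, -0.5, 0.08, 0.006, 0.01, -0.5, 0.08, 0.006, 0.01, -0.5, 0.08, 0.006, 0.02, -0.5, 0.08, 0.006, 0.02, -0.5, 0.08, 0.006, 0.02, -0.5, 0.08, 0.006, 0.02, -0.5, 0.08, 0.006, 0.02, -0.5, 0.08, 0.006, 0.02, -0.5, 0.08, 0.006, 0.02, -0.5, 0.08, 0.006, 0.02, -0.5, 0.08, 0.006, 0.02, -0.5, 0.08, 0, 0, 0, 0, 0, 0, 0, 0]'

```text
t: 19.9
eef_pos: [550.5, -19.5, 117.9]
tcp_rot: [-0.27, 1.554, 0.279]
ft_force: [-4.6, 10.4, 6.5]
gripper_width: 33.2
```

```bash
python3 - <<'E'
from h import *
st()
p,d=manip.read_camera("wrist"); cv2.imwrite("pics/w7.png",p)
p,d=manip.read_camera("top"); cv2.imwrite("pics/t7.png",cv2.resize(p[120:320,220:500],None,fx=2.8,fy=2.8))
E
```

```text
t 19.9 r 60.1 deg -70.03 pipe dir from jaw -69.98 z 117.9 F [-4.6 10.4  6.5] M [ 1.99  0.82 -0.43] q6 1.18 w 33.2
```

View pics/w7.png

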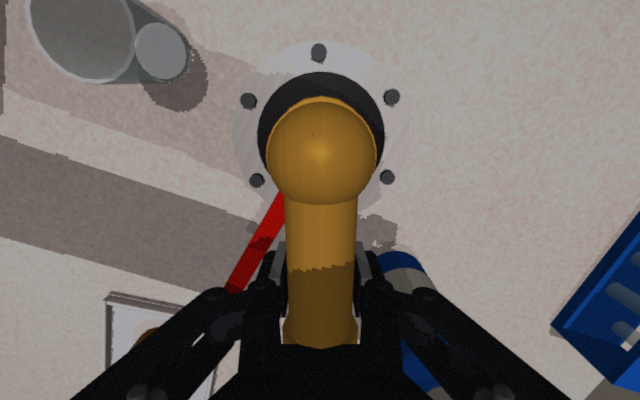

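View pics/t7.png

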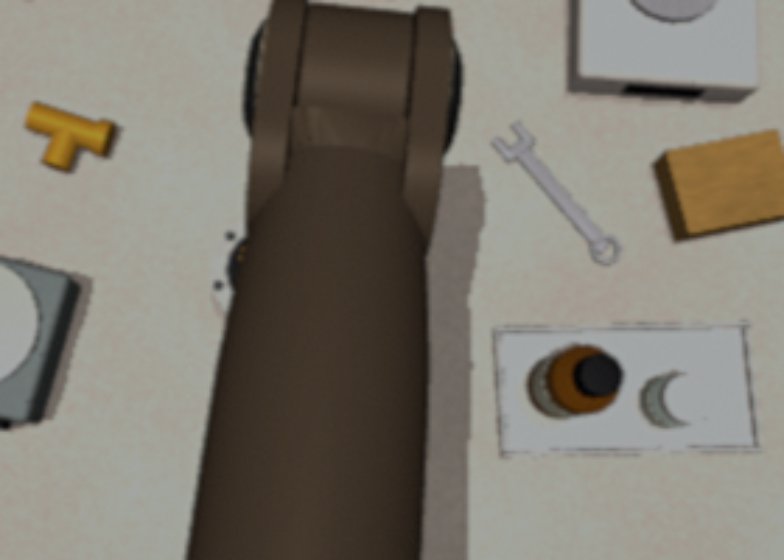

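At -70°, 31° remain to the tongue (seen left of the pipe at about (250,250)). I'll advance to about -97° and look.

Emit:
move_arm --commands '[0, -0.02, -0.49, 0.08, 0, -0.02, -0.49, 0.08, 0, -0.02, -0.49, 0.08, 0, 0, -0.49, 0.08, 0, 0.02, -0.3, 0.05, 0, 0.01, -0.24, 0.04, 0, 0.01, -0.24, 0.04, 0, 0, 0, 0, 0, 0, 0, 0]'

```text
t: 20.75
eef_pos: [524.0, -22.8, 117.6]
tcp_rot: [0.084, 1.571, -0.071]
ft_force: [-3.4, 14.6, 4.3]
gripper_width: 32.9
```

```bash
python3 - <<'E'
from fit import *
st()
p,d=manip.read_camera("wrist"); cv2.imwrite("pics/w8.png",p); fit(p,cloud("wrist",d),(530,37),-96)
p,d=manip.read_camera("scene"); cv2.imwrite("pics/s8.png",cv2.resize(p[90:290,180:440],None,fx=3,fy=3))
E
```

```text
t 20.75 r 60.1 deg -95.7 pipe dir from jaw -95.64 z 117.6 F [-3.4 14.6  4.3] M [2.77 0.52 0.14] q6 1.62 w 32.9
tongue n 0 [nan nan] deg nan
tab 0 
pipe n 6125 deg -95.35 off -0.65 z 139.1 res 0.26
axis by lines [nan nan]
hub mid [529.7  44.  152. ] [ 47.9  36.6 121.6]fit.py:10: RuntimeWarning: Mean of empty slice.
  Q=C[red&(C[...,2]<90)]; c=Q[:,:2].mean(0);u=np.linalg.svd(Q[:,:2]-c)[2][0]; u*=np.sign(u@(c-np.array(a0)))
  ret = um.true_divide(
```

View pics/w8.png

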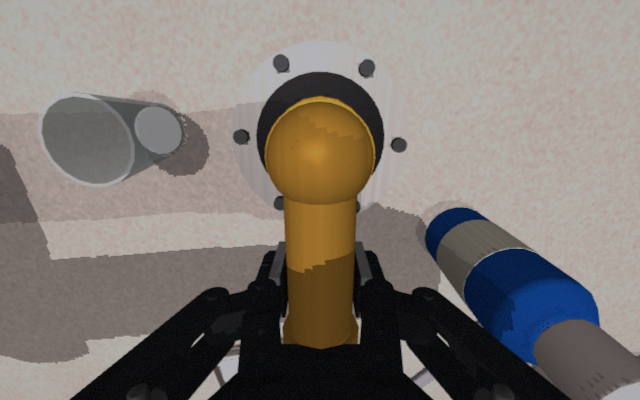

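View pics/s8.png

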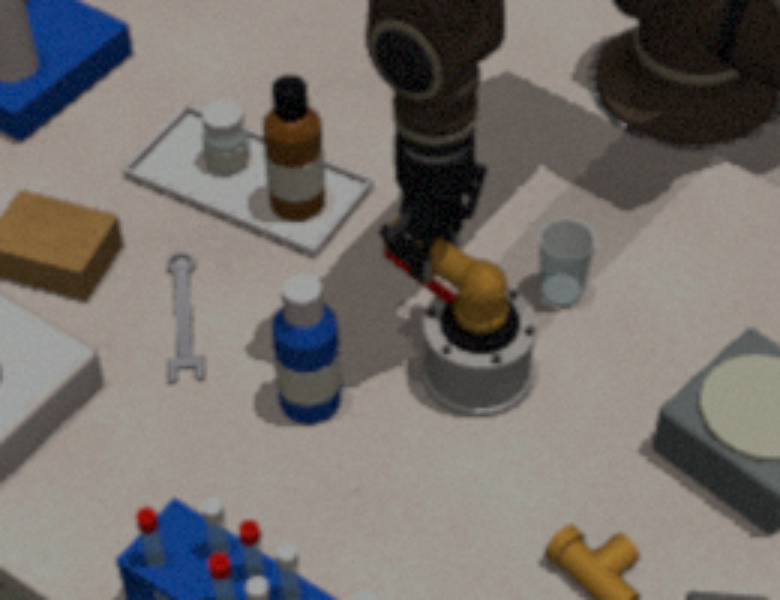

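Emit:
move_arm --commands '[0, 0.05, -0.15, 0.025, 0, 0.05, -0.15, 0.025, 0, 0.02, -0.15, 0.025, 0, 0, -0.15, 0.025, 0, 0, 0, 0, 0, 0, 0, 0, 0, 0, 0, 0]'

```text
t: 21.43
eef_pos: [518.2, -22.0, 117.5]
tcp_rot: [0.16, 1.568, -0.152]
ft_force: [-4.1, 10.4, 4.7]
gripper_width: 33.0
```

```bash
python3 - <<'E'
from fit import *
st()
p,d=manip.read_camera("wrist"); 
try: fit(p,cloud("wrist",d),(530,37),-101)
except Exception as e: print(e)
E
```

```text
t 21.43 r 60.2 deg -101.36 pipe dir from jaw -101.37 z 117.5 F [-4.1 10.4  4.7] M [1.9  0.64 0.43] q6 1.72 w 33.0
tongue n 0 [nan nan] deg nan
tab 0 
pipe n 6108 deg -100.93 off -0.72 z 139.1 res 0.27
axis by lines [nan nan]
hub mid [530.1  43.6 152.1] [ 47.9  37.8 121.2]fit.py:10: RuntimeWarning: Mean of empty slice.
  Q=C[red&(C[...,2]<90)]; c=Q[:,:2].mean(0);u=np.linalg.svd(Q[:,:2]-c)[2][0]; u*=np.sign(u@(c-np.array(a0)))
  ret = um.true_divide(
```

Aligned at about -101°. I'll release, raise and check with a clear view.

Emit:
move_arm --commands '[0, 0, 0, 0, 0, 0, 0, 0, 0, 0, 0, 0, 0, 0, 0, 0, 0, 0, 0, 0, 0, 0, 0, 0, 0, 0, 0, 0, 0, 0, 0, 0]' --hand 100

```text
t: 22.15
eef_pos: [519.3, -24.6, 117.6]
tcp_rot: [0.158, 1.565, -0.158]
ft_force: [-0.8, -0.3, -1.0]
gripper_width: 85.3
```

Emit:
move_arm --commands '[-0.5, 0, 0, 0, -1, 0, 0, 0, -2, 0, 0, 0, -2.5, 0, 0, 0, -2.5, 0, 0, 0, -2.5, 0, 0, 0, -1.5, 0, 0, 0, -0.5, -1, 0, 0, 0, -2.5, 0, 0, 0, -2.5, 0, 0, 0, -2.5, 0, 0, 0, -2.5, 0, 0, 0, -1, 0, 0, 0, 0, 0, 0, 0, 0, 0, 0]'

```text
t: 23.4
eef_pos: [495.0, -142.4, 247.5]
tcp_rot: [0.159, 1.565, -0.159]
ft_force: [-0.4, 1.1, 0.1]
gripper_width: 85.4
```

```bash
python3 - <<'E'
from fit import *
st()
for n in ["wrist","top","scene"]:
    p,d=manip.read_camera(n); cv2.imwrite(f"pics/{n}9.png",p if n=="wrist" else cv2.resize(p[120:320,220:500],None,fx=2.8,fy=2.8) if n=="top" else cv2.resize(p[90:290,180:440],None,fx=3,fy=3))
    print(n)
    try: fit(p,cloud(n,d),(530,37),-101)
    except Exception as e: print(e)
E
```

```text
t 23.4 r 182.8 deg -101.02 pipe dir from jaw -101.6 z 247.5 F [-0.4  1.1  0.1] M [ 0.02 -0.04 -0.03] q6 1.49 w 85.4
wrist
tongue n 137 [506.9 -78.7] deg 171.23
tab 86 [505.3 -87.1 102.1]
pipe n 3122 deg -100.92 off -0.73 z 139.2 res 0.38
axis by lines [506.9 -78.7]
top
tongue n 14 [505.4 -77.3] deg -35.74
tab 14 [503.4 -84.9 100.1]
pipe n 250 deg -101.59 off -0.54 z 138.7 res 0.91
axis by lines [505.9 -77.7]
hub mid [528.1  45.  150.6] [45.9 40.1 34.6]
scene
tongue n 62 [512.7 -44.7] deg -101.43
tab 8 [510.3 -77.8 102. ]
pipe n 161 deg -101.27 off -3.35 z 141.7 res 1.39
axis by lines [ 339.3 -902.8]
hub mid [534.3  44.9 149.3] [36.3 39.8 38.8]
```

View pics/wrist9.png

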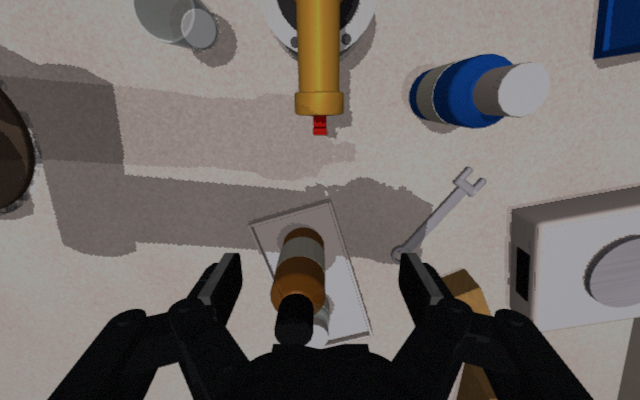

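View pics/scene9.png

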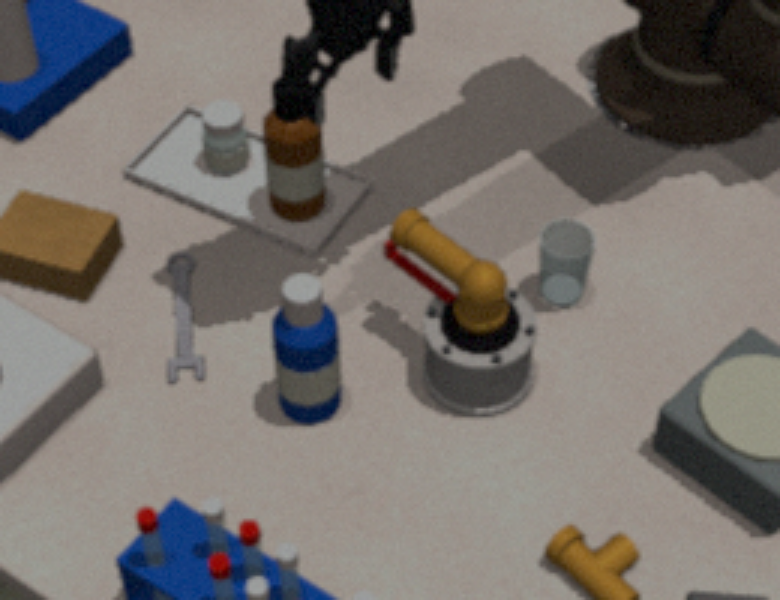

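The red tab at (320,125) sits exactly under the outlet's centreline, and fitted against the pipe the sideways error is under 1 mm. Amber is upright on the tray, and blue, the beaker and the wrench look unmoved. A quick check for displacement, then I'll hand in.

```bash
python3 - <<'E'
from h import *
p,d=manip.read_camera("top");C=cloud("top",d);C0=cloud("top",np.load("top0.npy"))
p,ds=manip.read_camera("scene");S=cloud("scene",ds);S0=cloud("scene",np.load("scene0.npy"))
def mid(C,x,y,r,a,b):
    P=C[np.isfinite(C).all(-1)&(np.hypot(C[...,0]-x,C[...,1]-y)<r)&(C[...,2]>a)&(C[...,2]<b)]; return (len(P),P.mean(0).round(1) if len(P) else None)
for n,x,y,r,a,b in [("blue",656,-79,40,165,185),("beaker",384,55,45,70,95),("jar",435,-365,35,60,90),("amber",441,-261,35,165,190)]:
    print(n,[mid(c,x,y,r,a,b) for c in (C0,C,S0,S)])
print(manip.hand_in())
E
```

```text
blue [(175, array([655.7, -79.1, 174.3])), (174, array([655.9, -79. , 174. ])), (138, array([658.2, -77.5, 176.1])), (141, array([658.1, -77.9, 175.8]))]
beaker [(107, array([384.2,  54.8,  82.6])), (106, array([384.5,  54.2,  82.8])), (172, array([381.4,  53. ,  80.9])), (174, array([382.2,  53.2,  80.8]))]
jar [(266, array([ 435.2, -365.4,   78.5])), (109, array([ 433.1, -377.6,   79.5])), (160, array([ 438.3, -363.3,   78.4])), (162, array([ 438.1, -363.6,   78.3]))]
amber [(0, None), (0, None), (0, None), (58, array([ 453.9, -259. ,  176.9]))]
the job is handed in; nothing more can be done
None
```

I moved the amber bottle onto the tray, turned the elbow to the red mark and handed the job in; no verdict is reported. The bottle was gripped by its cap and set down upright beside the jar, at about (441, -261). The elbow was screwed on about 210° clockwise in one continuous grip, without reversing, then released and the arm withdrawn. The clock was at about 23.5 s of the 67 s allowed.

**Elbow:** After release, the outlet points at about -101°. The red tab lies within about 1 mm of the outlet's centreline in the wrist view, and the pictures show it directly under the outlet.

**Other objects:** The blue bottle and beaker measured within 1 mm of their start in both the top and scene cameras. The wrench looked unmoved in the pictures, but I did not measure it. I also did not re-measure the meter, box or tee; the gripper never went near them.

**Checks that disagreed or failed:**
- **Jar:** the top camera showed an apparent 12 mm shift, most likely because the arm partly hid it (109 visible points against 266 before). The scene camera, with a clear view, puts it within 0.5 mm of its start.
- **Amber bottle:** the top camera gave no reading of its cap at the end, probably hidden by the arm. The last scene reading had few points and was about 13 mm off in x. The clear wrist view just after release put the cap at (441, -261).
- **Tongue line:** the fit after release was unreliable because the pipe covers the tongue, so I relied on the tab and the earlier fits.

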